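# Turn a bearing over between two transfer blocks

## Robot

A 6-joint arm with a two-finger parallel gripper is mounted at the origin on a cart in front of the work surface, level with it; the furniture and walls round the work are solid. World frame = base frame: x ahead of the robot, y to its left, z up, the work surface at z = 0. Lengths are in m, angles in rad, forces in N, time in s.
With the tool pointing down it reaches from about 0.2 to 0.875 m from the base axis. Payload 3.4 kg.
Tool frame: the origin (TCP) lies at the very end of the fingers, on their centre line; the grasp point (between the pads) lies 19 mm behind it; z points along the fingers, y is the line along which they close (so a half turn about z gives the same grasp; the last joint's range is limited). The gripper opens to 94 mm and grips with 3 to 60 N. Pads are 16 mm wide; open, the fingers measure 119 mm over their backs; the gripper's body (75 mm by 177 mm) begins 78 mm behind the grasp point.
Start: joints at [1.197, 0.276, 1.505, -0, 1.361, -0.121], TCP at [0.144, 0.557, 0.205] pointing down, gripper open.
Joint ranges: [-2.89, 2.89], [-0.75, 2.08], [0.22, 2.7], [-1.18, 4.32], [0.11, 2.71], [-2.7, 2.7]. Speed limits (rad/s): [2.57, 2.57, 3.14, 3.14, 3.14, 3.14].

## Interface

Orientations are given as [roll, pitch, yaw] about the fixed x, y, z axes, in that order (R = Rz(yaw) Ry(pitch) Rx(roll)).
In Python, from cell import * gives the robot as it stands. The module is installed in compiled form; this text tells all that it offers.
- The arm moves only by the tool apply_moves, never from a script. Its argument "rows" is one flat list of numbers, 7 for each row, row after row: the turn, a rotation vector about the tool's x, y, z in rad, then the shift along the tool's x, y, z in mm, then the closure, from 0 (fully open) to 1 (shut). In form: [rx, ry, rz, tx, ty, tz, hand, rx, ry, rz, tx, ty, tz, hand, ...]. A call has 1 to 8 rows; each row shifts and turns the commanded pose from where the row before left it, along the tool's axes as they then stand; what a row does not reach is not made up. A row lasts 1/10 s, in which the tool goes at most 50 mm and 8.59 degrees, less where a joint would pass 70% of its speed; a pose out of reach is approached as far as the arm can. A call with a gripper value outside its range is refused whole. The fingers move at their own pace and stop on an object; "newtons" is the grip in N (left out, the last holds). Time passes only in rows, so rows that do not move let the fingers close. It gives the time, the measured TCP pose, the force, the opening and the grip force at its end, in the units of the state.
- sense(): the state, without advancing time (a new reading comes with each control period).
- get_image(name): name is "scene" or "top" or "wrist"; returns (picture, depth): 400x640x3 uint8, red, green, blue; 400x640 float32, m along the optical axis (not along the pixel's ray), 0 where there is no reading.
- camera_info(name): a dict with "vfov" (degrees; the focal length in pixels is half the picture's height over the tangent of half this angle, whatever the lens; pixels are square), "cx", "cy" (the principal point, pixels), "dist_coeffs" ([k1, k2, p1, p2, k3] as OpenCV has them; the pictures are not rectified), "rvec" (rotation vector, rad) and "tvec" (3), from world to camera coordinates, as OpenCV has them. Camera axes: x right, y down, z forward; pixel columns grow to the right and rows downward; lengths in m; the calibration is good to about 2 mm. A picture is of the moment at which its call begins: read the wrist's pose just before it. camera_info takes no time and is no camera call; for the wrist camera it gives the pose at the moment of the call.
- job_done(): hands the job in; it is judged then, once.
The state is a dict: "t": time; "joint_pos": joint angles; "qvel": joint speeds; "tau": joint torques, N m; "eef_pos": TCP position; "tcp_rot": TCP orientation; "contact_force": force on the tool from outside, world axes, zero at the start; "ft_torque": the same for the moment, N m; "opening": finger opening in m; "grasp_force": force on a finger pad.
Only numpy, scipy, OpenCV 4.12 (cv2) and the standard library are available. Lean on these libraries where they do the work, as an engineer would, in place of code of your own. Each camera call takes 0.05 s, during which the arm holds its last target. There are 200 camera calls.

## Task

A ball bearing is shut in between an aluminium nest block (below) and a blue cover block (on top). Turn the whole closed pair over on the bench, keeping the blocks together all the while so that the nest ends up on top and the bearing drops into the cover; then lift the nest straight off and set it on the black rubber mat just as it is, mouth down, leaving the bearing lying in the cover on the bench (not on the mat). Leave the grease jar, the pulley and the side cutters alone.

Things in the scene. Friction and masses are not known exactly. Their poses are not given: they have to be found in the camera images.
- nest: Nest block of bare aluminium, 56 (x) x 56 (y) x 24 (z) mm over the black rubber grip strips on two opposite sides (at y = +-28 mm), 0.22 kg nominal, loose; origin at the centre of its plain underside, z from there towards its mouth face. At the start it lies mouth up on the bench under the cover. In the mouth face: a central round pocket, 40 mm wide and 9 mm deep.
- nest_mouth (a point): Centre of the nest's mouth face, 24 mm from its origin along the nest's z; coincides with the cover's origin while the pair is closed. Closed, the pair is a block 56 x 56 x 46 mm with flush sides, steady on any face, also its 56 x 46 mm ends. Nothing fastens it: a pinch across the 56 mm over the strips must bear on both blocks when it is tipped.
- cover: Blue cover block, 56 (x) x 56 (y) x 22 (z) mm over the same grip strips, 0.18 kg nominal, loose; origin at the centre of its inner face, the face that lies on the nest at the start; z from there towards its plain outer face. In the inner face: a central round recess 40 mm wide and 4 mm deep. No pins: the meeting faces are flat, only the bearing reaches into both blocks.
- bearing: Ball bearing, 35 mm diameter, 11 mm thick, 0.05 kg; inside the closed pair at the start (lies on the floor of the nest's pocket, hidden from view, 2 mm of free height); origin at the centre of the face that is down at the start, z towards the other face.
- mat: Thick black ribbed rubber mat, 140 x 140 x 14 mm, lying on the bench and fixed; origin at the centre of its underside, its top 14 mm higher.
- grease_jar: Bystander: white grease jar with black lid, 56 mm diameter, 55 mm high, loose; origin at the centre of its base.
- pulley: Bystander: turned aluminium pulley, 60 mm diameter, 36 mm high, loose; origin at the centre of its base.
- side_cutters: Bystander: side cutters with red handles, 147 x 53 x 12 mm, loose, lying flat; origin at the centre of the underside.
Not all that is in view belongs to the job. Of the things shaped like the cover, the blue one is meant.

How it is judged:
By the outcome, as a careful person would: the job done as asked, in the order asked, and still so for the second after the job is handed in, with the robot touching nothing.
It also fails if it takes over 72 s, if anything falls off the work surface, if the arm or the gripper's body presses on something with over 40 N, if the wrist force passes 120 N, or if a joint passes its speed limit or range.

## Working session

There is one attempt and no reset: what is moved stays moved. The work goes in short steps, Python scripts to look and compute and a tool call to move; the robot and the scene stay as the last step left them, time stands still between calls to the robot, and variables do not carry over. Pictures are saved under pics/ and viewed, at most 10 in all, crops included, and the job is handed in when it is done.

Besides the shell and the picture viewer there is one more tool, called after ">>>" by a JSON object that holds its "api" and its "payload", one argument or row to a line. apply_moves: Moves the arm, as the interface text tells. Its arguments: {"type":"object","properties":{"rows":{"type":"array","items":{"type":"number"}},"newtons":{"type":"number"}},"required":["rows"]}

```bash
mkdir -p pics; cat > h.py <<'E'
from cell import *
import numpy as np, cv2
def K(n):
    c=camera_info(n); f=200/np.tan(np.radians(c['vfov'])/2)
    return np.array([[f,0,c['cx']],[0,f,c['cy']],[0,0,1.]]),np.array(c['dist_coeffs'],float),cv2.Rodrigues(np.array(c['rvec'],float))[0],np.array(c['tvec'],float).ravel()
def plane(n,uv,z,cal=None):
    k,d,R,t=cal or K(n)
    p=cv2.undistortPoints(np.array(uv,float).reshape(-1,1,2),k,d).reshape(-1,2)
    r=np.c_[p,np.ones(len(p))]@R; o=-R.T@t
    z=np.broadcast_to(z,len(p))
    return o+r*((z-o[2])/r[:,2])[:,None]
def pts(n,dep,cal=None):
    k,d,R,t=cal or K(n)
    v,u=np.mgrid[0:400,0:640]; p=cv2.undistortPoints(np.c_[u.ravel(),v.ravel()].astype(float).reshape(-1,1,2),k,d).reshape(-1,2)
    P=np.c_[p,np.ones(len(p))]*dep.reshape(-1,1)
    return ((P-t)@R).reshape(400,640,3)
def save(n,im): cv2.imwrite(n,im[:,:,::-1])
E
python3 - <<'E'
from h import *
s=sense(); print({k:np.round(v,3) for k,v in s.items()})
for n in("top","scene"):
    im,d=get_image(n); save(f'pics/{n}0.png',im); np.savez(f'{n}0.npz',im=im,d=d)
    k,dd,R,t=K(n); print(n,k[0,0],dd,-R.T@t, R[2])
E
```

```text
{'t': np.float64(0.0), 'joint_pos': array([ 1.197,  0.277,  1.506, -0.   ,  1.361, -0.121]), 'qvel': array([-0.002,  0.001,  0.   , -0.   ,  0.002,  0.001]), 'tau': array([-1.0000e-03, -4.0459e+01, -2.3723e+01,  7.0000e-02,  3.5000e-02,
       -0.0000e+00]), 'eef_pos': array([0.144, 0.556, 0.205]), 'tcp_rot': array([-3.14 , -0.   ,  2.889]), 'contact_force': array([-0.422, -0.287,  0.75 ]), 'ft_torque': array([ 0.051,  0.029, -0.03 ]), 'grasp_force': np.float64(0.0), 'opening': np.float64(0.094)}
top 447.199065065916 [0.01945242 0.         0.         0.         0.        ] [ 0.46057361 -0.02092073  1.17671572] [ 0.12013948  0.01115963 -0.9926943 ]
scene 505.94967088004466 [-0.1223151  0.         0.         0.         0.       ] [ 0.11050002 -0.67270012  0.75100368] [ 0.46056136  0.60769916 -0.64698142]
```

View pics/top0.png

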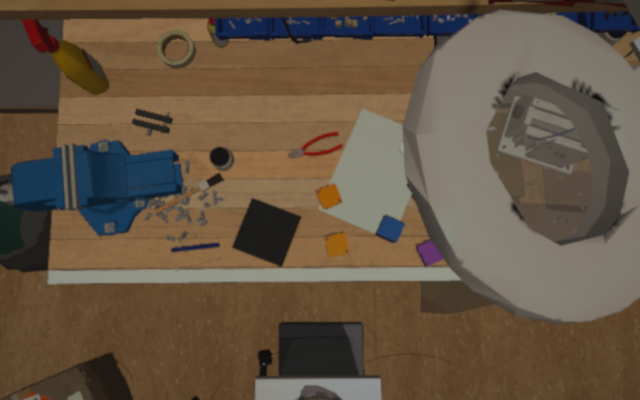

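View pics/scene0.png

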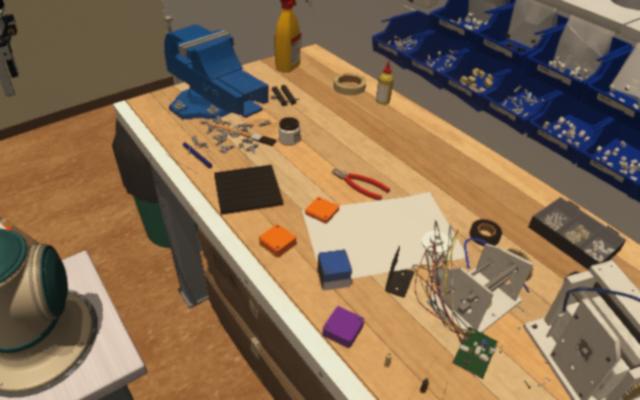

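The top view shows the closed pair at (390,228), the mat at (267,232), orange blocks at (329,195) and (336,244), and the purple one at (430,251). The scene view shows the pair at (335,268).

```bash
python3 - <<'E'
from h import *
def cont(n,lo,hi,win):
    z=np.load(n+'0.npz'); hsv=cv2.cvtColor(z['im'],cv2.COLOR_RGB2HSV)
    m=cv2.inRange(hsv,lo,hi); x0,x1,y0,y1=win; M=np.zeros_like(m); M[y0:y1,x0:x1]=m[y0:y1,x0:x1]
    c=max(cv2.findContours(M,0,2)[0],key=cv2.contourArea); return c,z,M
for nm,lo,hi,w,h in [('cover',(100,80,40),(125,255,255),(365,415,205,250),.046),('mat',(0,0,0),(180,255,62),(225,310,190,275),.014),('or1',(5,170,120),(20,255,255),(310,350,175,215),.022),('or2',(5,170,120),(20,255,255),(315,355,225,262),.022),('purple',(125,50,30),(165,255,255),(410,450,230,270),.022)]:
    c,z,M=cont('top',lo,hi,w)
    P=plane('top',c[:,0,:],h)
    r=cv2.minAreaRect((P[:,:2]*1000).astype(np.float32)); 
    X=pts('top',z['d'])[M>0]; print(nm,[np.round(a,1) for a in r],'z',np.percentile(X[:,2],[10,50,90]).round(3), 'med',np.median(X,0).round(3))
s=np.load('top0.npz')['im'][195:265,300:460]; t=np.load('scene0.npz')['im'][230:310,290:390]
save('pics/crop.png',np.vstack([cv2.resize(s,(640,280),interpolation=2),cv2.resize(t,(400,320),interpolation=2)@np.eye(3) if 0 else cv2.copyMakeBorder(cv2.resize(t,(400,320),interpolation=2),0,0,0,240,0)]))
E
```

```text
cover [array([ 521. , -186.2]), array([54.4, 53. ]), np.float64(65.2)] z [0.042 0.045 0.048] med [ 0.522 -0.186  0.045]
mat [array([517.8, 130.2]), array([136.8, 136.5]), np.float64(68.5)] z [0.011 0.013 0.016] med [0.517 0.13  0.013]
or1 [array([608.6, -31.9]), array([53. , 52.8]), np.float64(21.1)] z [0.018 0.021 0.024] med [ 0.608 -0.031  0.021]
or2 [array([482.7, -51.6]), array([55.6, 55.4]), np.float64(10.4)] z [0.018 0.021 0.024] med [ 0.481 -0.053  0.021]
purple [array([ 460.6, -287.4]), array([57.7, 49.3]), np.float64(26.6)] z [0.018 0.021 0.024] med [ 0.459 -0.286  0.021]
```

View pics/crop.png

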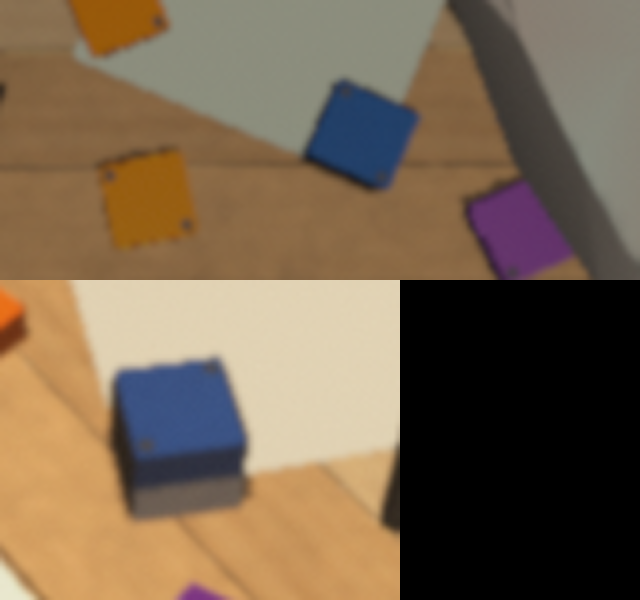

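```bash
python3 - <<'E'
from h import *
d=np.load('top0.npz')['d']; X=pts('top',d)
m=(d>0)&(X[...,2]>.15)&(X[...,0]>.2)
Y=X[m]; print(len(Y), Y.min(0),Y.max(0))
for a in range(-10,2):
    q=Y[(Y[:,1]>a*.1)&(Y[:,1]<=a*.1+.1)]
    if len(q)>20: print(a*.1,len(q),np.percentile(q,2,axis=0).round(2),np.percentile(q,98,axis=0).round(2))
E
```

```text
84852 [ 0.40999662 -0.72201245  0.15002024] [1.001005   0.70387774 0.89436151]
-0.8 162 [ 0.94 -0.72  0.2 ] [ 0.99 -0.7   0.24]
-0.7000000000000001 832 [ 0.94 -0.7   0.2 ] [ 1.   -0.61  0.24]
-0.6000000000000001 318 [ 0.94 -0.6   0.21] [ 1.   -0.52  0.24]
-0.4 1072 [ 0.73 -0.37  0.21] [ 0.99 -0.3   0.71]
-0.30000000000000004 22465 [ 0.42 -0.28  0.22] [ 0.97 -0.2   0.86]
-0.2 37404 [ 0.42 -0.2   0.24] [ 0.95 -0.1   0.89]
-0.1 8433 [ 0.47 -0.1   0.21] [ 0.98 -0.01  0.89]
0.0 2561 [0.74 0.   0.2 ] [0.99 0.1  0.69]
0.1 2551 [0.74 0.1  0.2 ] [0.99 0.2  0.69]
```

>>> {"api": "apply_moves", "payload": {
  "rows": [0,0,0,-32,-37,0,0,0,0,0,-32,-37,0,0,0,0,0,-32,-37,0,0,0,0,0,-32,-37,0,0,0,0,0,-32,-37,0,0,0,0,0,-32,-37,0,0,0,0,0,-32,-37,0,0,0,0,0,-32,-37,0,0],
  "newtons": 50
}}

```text
t: 0.9
eef_pos: [0.3178, 0.2043, 0.2054]
tcp_rot: [3.141, 0.0, 2.889]
contact_force: [0.5, 0.3, 0.6]
opening: 0.0944
grasp_force: 0.0
```

>>> {"api": "apply_moves", "payload": {
  "rows": [0,0,0,-33,-36,0,0,0,0,0,-33,-36,0,0,0,0,0,-33,-36,0,0,0,0,0,-33,-36,0,0,0,0,0,-33,-36,0,0,0,0,0,-33,-36,0,0,0,0,0,-33,-36,0,0,0,0,0,-33,-36,0,0]
}}

```text
t: 1.7
eef_pos: [0.5016, -0.1407, 0.2051]
tcp_rot: [3.141, -0.001, 2.888]
contact_force: [0.1, 1.6, 0.4]
opening: 0.094
grasp_force: 0.0
```

>>> {"api": "apply_moves", "payload": {
  "rows": [0,0,0.146,0,0,0,0,0,0,0.146,0,0,0,0,0,0,0.146,0,0,0,0,0,0,0.146,0,0,0,0,0,0,0.146,0,0,0,0,0,0,0.146,0,0,0,0,0,0,0.146,0,0,0,0,0,0,0.146,0,0,0,0]
}}

```text
t: 2.5
eef_pos: [0.5009, -0.1386, 0.205]
tcp_rot: [-3.141, -0.001, 1.715]
contact_force: [0.1, 0.4, -0.1]
opening: 0.0942
grasp_force: 0.0
```

>>> {"api": "apply_moves", "payload": {
  "rows": [0,0,0.146,0,0,0,0,0,0,0.146,0,0,0,0,0,0,0.146,0,0,0,0,0,0,0.146,0,0,0,0,0,0,0,0,0,0,0]
}}

```text
t: 3.0
eef_pos: [0.501, -0.1386, 0.205]
tcp_rot: [-3.141, -0.0, 1.137]
contact_force: [-0.9, -0.4, 0.0]
opening: 0.0937
grasp_force: 0.0
```

```bash
python3 - <<'E'
from h import *
s=sense(); print(s['eef_pos'],s['tcp_rot'],s['joint_pos'])
cal=K('wrist'); im,d=get_image('wrist'); save('pics/w1.png',im)
hsv=cv2.cvtColor(im,cv2.COLOR_RGB2HSV); m=cv2.inRange(hsv,(100,80,40),(125,255,255))
c=max(cv2.findContours(m,0,2)[0],key=cv2.contourArea)
X=pts('wrist',d,cal)[m>0]; print(np.median(X,0),np.percentile(X[:,2],[10,90]),-cal[2].T@cal[3])
P=plane('wrist',c[:,0,:],.046,cal)
print(cv2.minAreaRect((P[:,:2]*1000).astype(np.float32)),cv2.boundingRect(c))
E
```

```text
[ 0.50096371 -0.13861474  0.20503372] [-3.14066050e+00 -9.12732516e-05  1.13708065e+00] [-4.03948685e-01  1.93464145e-01  1.61889966e+00  1.22505949e-04
  1.33015787e+00  2.97376979e-02]
[ 0.52973388 -0.19230158  0.0466239 ] [0.03430946 0.04791692] [ 0.52988586 -0.0776229   0.38508636]
((523.7141723632812, -187.4232177734375), (59.76841735839844, 53.97872543334961), 65.15071105957031) (332, 191, 47, 50)
```

View pics/w1.png

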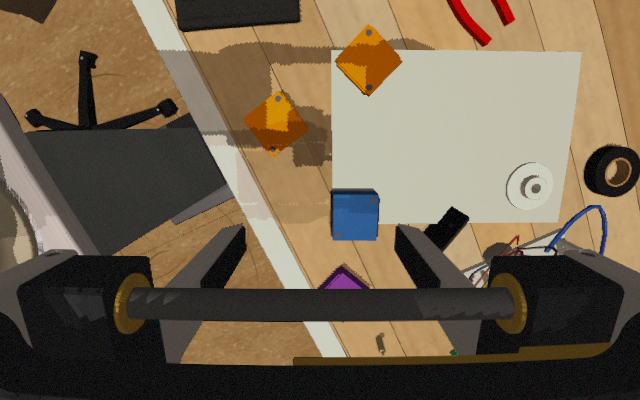

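Wrist view: blue top at (355,215), square to the fingers. The yaw fits; now I tilt 45° about the closing axis.

>>> {"api": "apply_moves", "payload": {
  "rows": [0,0.131,0,0,0,0,0,0,0.131,0,0,0,0,0,0,0.131,0,0,0,0,0,0,0.131,0,0,0,0,0,0,0.131,0,0,0,0,0,0,0.13,0,0,0,0,0,0,0,0,0,0,0,0]
}}

```text
t: 3.75
eef_pos: [0.4999, -0.1411, 0.2024]
tcp_rot: [-3.135, -0.787, 1.128]
contact_force: [-0.1, -0.4, -0.9]
opening: 0.094
grasp_force: 0.0
```

```bash
cat >> h.py <<'E'
from scipy.spatial.transform import Rotation as Ro
def rel(target):  # mm in tool axes to bring TCP to target
    s=sense(); R=Ro.from_euler('xyz',s['tcp_rot']).as_matrix()
    return (R.T@(np.array(target)-s['eef_pos'])*1000).round(1),R
E
python3 - <<'E'
from h import *
s=sense(); print(s['joint_pos'],s['eef_pos'],s['tcp_rot'])
G=np.array([.522,-.187,.024]); _,R=rel(G); print(R.round(3)); print(rel(G+R[:,2]*(.019-.11))[0])
E
```

```text
[-0.9226912   0.32919091  1.74101594  0.67591539  1.52529871 -0.67669348] [ 0.49985855 -0.1410628   0.20244894] [-3.13481087 -0.78704397  1.12846863]
[[ 0.302  0.906  0.297]
 [ 0.638 -0.424  0.643]
 [ 0.708 -0.005 -0.706]]
[-149.    40.4   12. ]
```

>>> {"api": "apply_moves", "payload": {
  "rows": [0,0,0,-37,10,3,0,0,0,0,-37,10,3,0,0,0,0,-37,10,3,0,0,0,0,-38,10,3,0,0,0,0,0,0,0,0]
}}

```text
t: 4.25
eef_pos: [0.4968, -0.2454, 0.0885]
tcp_rot: [-3.139, -0.782, 1.135]
contact_force: [-0.7, 0.8, 0.4]
opening: 0.0936
grasp_force: 0.0
```

```bash
python3 - <<'E'
from h import *
s=sense(); print(s['joint_pos'],s['eef_pos'],s['tcp_rot'])
G=np.array([.522,-.187,.024]); _,R=rel(G); print(rel(G+R[:,2]*.019)[0])
cal=K('wrist'); im,d=get_image('wrist'); save('pics/w2.png',im)
E
```

```text
[-1.02551376  0.54891645  1.69112757  0.63020872  1.43962493 -0.85280054] [ 0.49675109 -0.24536144  0.08849402] [-3.13873487 -0.78224202  1.13493589]
[ -0.4  -1.5 109.6]
```

View pics/w2.png

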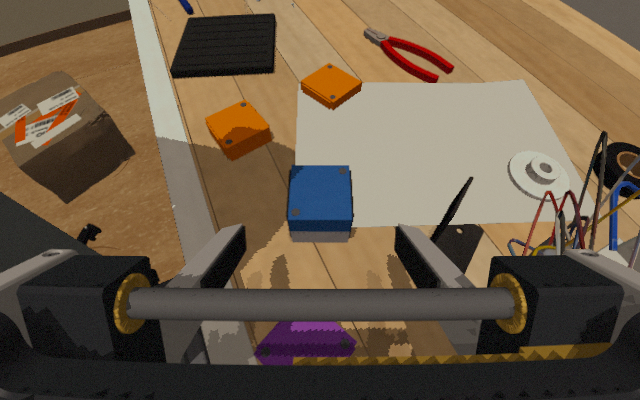

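The block sits at (320,200), centred between the fingers. An upright black plate at (455,215) lies beyond the right finger, so I check its clearance.

```bash
python3 - <<'E'
from h import *
im,d=get_image('wrist'); cal=K('wrist'); X=pts('wrist',d,cal); s=sense(); R=Ro.from_euler('xyz',s['tcp_rot']).as_matrix()
G=np.array([.522,-.187,.024]); yaw=1.137; e=np.array([np.sin(yaw),-np.cos(yaw)]); f=np.array([np.cos(yaw),np.sin(yaw)])
m=(d>0)&(X[...,2]>.01)&(X[...,2]<.2)&(X[...,0]<.75)
Q=X[m]-G; r=Q[:,:2]@e; l=Q[:,:2]@f
k=(r>.035)&(r<.16)&(abs(l)<.15)
v,u=np.nonzero(m); k&=(v<250)
for a in np.arange(.035,.16,.0125):
    q=k&(r>=a)&(r<a+.0125)
    if q.sum()>10: print(a.round(3),q.sum(),'l',np.percentile(l[q],[5,95]).round(3),'z',np.percentile(Q[q,2]+.024,[5,95]).round(3),'u',np.percentile(u[q],[5,95]))
b=(abs(r)<.027)&(abs(l)<.06)&(v<250); print('block r,l,z',np.percentile(r[b],[2,98]),np.percentile(l[b],[2,98]),np.percentile(Q[b,2]+.024,[50,98]))
bb=(abs(l)<.05)&(abs(r)<.045)&(v<250);print(np.percentile(r[bb],[1,50,99]))
E
```

```text
0.035 1450 l [-0.013  0.138] z [0.011 0.015] u [351. 366.]
0.048 2249 l [-0.08   0.131] z [0.011 0.124] u [362. 424.]
0.06 1455 l [-0.013  0.137] z [0.011 0.016] u [372. 392.]
0.072 1402 l [-0.01   0.138] z [0.011 0.016] u [383. 406.]
0.085 1459 l [-0.014  0.137] z [0.011 0.017] u [393. 420.]
0.097 1692 l [-0.034  0.135] z [0.011 0.062] u [404.   450.45]
0.11 1510 l [-0.014  0.137] z [0.011 0.065] u [414. 461.]
0.122 1353 l [-0.015  0.139] z [0.012 0.046] u [424. 463.]
0.135 1402 l [-0.059  0.137] z [0.012 0.08 ] u [435. 527.]
0.147 1729 l [-0.067  0.134] z [0.012 0.106] u [446. 563.]
block r,l,z [-0.02511765  0.02597161] [-0.02872683  0.05752818] [0.04786088 0.04924758]
[-0.02590132  0.00559417  0.04408606]
```

>>> {"api": "apply_moves", "payload": {
  "rows": [0,0,0,0,-1,30,0,0,0,0,0,0,30,0,0,0,0,0,0,25,0,0,0,0,0,0,20,0,0,0,0,0,0,4,0,0,0,0,0,0,0,0]
}}

```text
t: 4.95
eef_pos: [0.5287, -0.1719, 0.0159]
tcp_rot: [3.139, -0.785, 1.141]
contact_force: [1.0, -0.1, -0.3]
opening: 0.0944
grasp_force: 0.0
```

>>> {"api": "apply_moves", "payload": {
  "rows": [0,0,0,0,0,0,0.5,0,0,0,0,0,0,0.8,0,0,0,0,0,0,0.8,0,0,0,0,0,0,0.8,0,0,0,0,0,0,0.8,0,0,0,0,0,0,0.8],
  "newtons": 50
}}

```text
t: 5.55
eef_pos: [0.5288, -0.1739, 0.0146]
tcp_rot: [3.14, -0.785, 1.136]
contact_force: [0.6, -1.7, 1.2]
opening: 0.056
grasp_force: 50.0
```

>>> {"api": "apply_moves", "payload": {
  "rows": [0,0,0,0,0,0,0.2,0,0,0,0,0,0,0.2,0,0,0,-3,0,3,0.2,0,0,0,0,0,0,0.2,0,0,0,0,0,0,0.2]
}}

```text
t: 6.05
eef_pos: [0.5281, -0.1729, 0.0101]
tcp_rot: [-3.141, -0.785, 1.136]
contact_force: [-0.4, 0.6, -0.8]
opening: 0.0748
grasp_force: 0.0
```

>>> {"api": "apply_moves", "payload": {
  "rows": [0,0,0,0,0,0,0.8,0,0,0,0,0,0,0.8,0,0,0,0,0,0,0.8,0,0,0,0,0,0,0.8,0,0,0,0,0,0,0.8,0,0,0,0,0,0,0.8],
  "newtons": 55
}}

```text
t: 6.65
eef_pos: [0.5286, -0.1734, 0.0103]
tcp_rot: [3.141, -0.785, 1.137]
contact_force: [1.2, 0.3, 0.1]
opening: 0.0558
grasp_force: 55.0
```

>>> {"api": "apply_moves", "payload": {
  "rows": [0,0,0,5,0,-5,0.8,0,0,0,15,0,-15,0.8,0,0,0,15,0,-15,0.8,0,-0.1,0,0,0,0,0.8,0,-0.131,0,0,0,0,0.8,0,-0.131,0,0,0,0,0.8,0,-0.131,0,0,0,0,0.8,0,-0.131,0,0,0,0,0.8]
}}

```text
t: 7.45
eef_pos: [0.5269, -0.1731, 0.0603]
tcp_rot: [-3.141, -0.156, 1.136]
contact_force: [-1.1, 0.4, -6.5]
opening: 0.0558
grasp_force: 55.0
```

>>> {"api": "apply_moves", "payload": {
  "rows": [0,-0.131,0,0,0,0,0.8,0,-0.131,0,0,0,0,0.8,0,-0.131,0,0,0,0,0.8,0,-0.131,0,0,0,0,0.8,0,-0.131,0,0,0,0,0.8,0,-0.131,0,0,0,0,0.8,0,-0.131,0,0,0,0,0.8,0,-0.03,0,0,0,0,0.8]
}}

```text
t: 8.25
eef_pos: [0.5279, -0.1699, 0.0563]
tcp_rot: [-3.134, 0.786, 1.144]
contact_force: [0.9, -0.2, -5.5]
opening: 0.0559
grasp_force: 55.0
```

>>> {"api": "apply_moves", "payload": {
  "rows": [0,0,0,0,0,0,0.8,0,0,0,0,0,0,0.8]
}}

```text
t: 8.45
eef_pos: [0.5278, -0.1736, 0.0599]
tcp_rot: [-3.141, 0.784, 1.136]
contact_force: [0.0, -1.2, -5.1]
opening: 0.0559
grasp_force: 55.0
```

```bash
python3 - <<'E'
from h import *
s=sense(); print(s['joint_pos'],s['eef_pos'],s['tcp_rot'],s['opening'],s['contact_force'])
_,R=rel(np.zeros(3)); print(R.round(3), s['eef_pos']-.019*R[:,2])
im,d=get_image('scene'); im2,_=get_image('wrist')
save('pics/s2.png',np.vstack([cv2.resize(im[150:350,200:500],(600,400)),im2[100:300,20:620]]))
E
```

```text
[ 0.01083006  0.61010468  1.65761996 -0.71171854  1.34830166  0.78212249] [ 0.52784103 -0.1735513   0.05993682] [-3.14124592  0.78415099  1.13577259] 0.055881161471660376 [ 1.53279656e-03 -1.22755048e+00 -5.10976062e+00]
[[ 0.298  0.907 -0.298]
 [ 0.642 -0.422 -0.64 ]
 [-0.706 -0.    -0.708]] [ 0.53350188 -0.16138559  0.07338859]
```

View pics/s2.png

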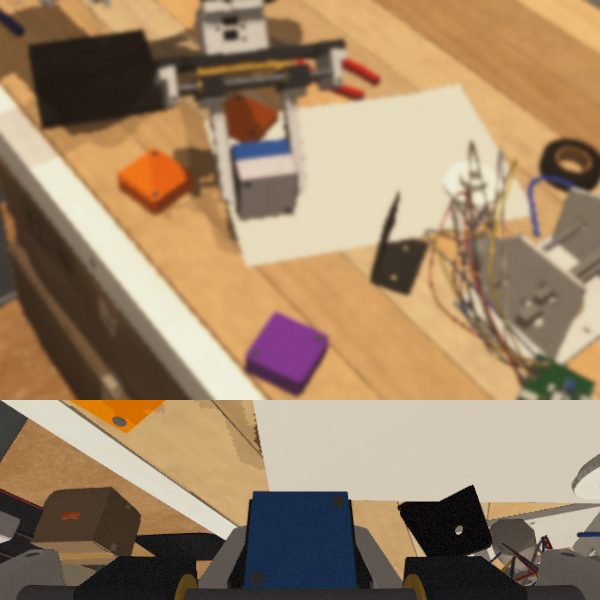

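>>> {"api": "apply_moves", "payload": {
  "rows": [0,0,0,10,0,10,0.8,0,0,0,12,0,12,0.8,0,0,0,7,0,7,0.8,0,0,0,0,0,0,0.8,0,0,0,1,0,1,0.8,0,0,0,0,0,0,0.8]
}}

```text
t: 9.15
eef_pos: [0.5285, -0.1732, 0.0173]
tcp_rot: [3.141, 0.786, 1.137]
contact_force: [-0.3, -0.4, -5.8]
opening: 0.0561
grasp_force: 55.0
```

>>> {"api": "apply_moves", "payload": {
  "rows": [0,0,0,0.7,0,0.7,0.8,0,0,0,0,0,0,0.8]
}}

```text
t: 9.35
eef_pos: [0.5285, -0.1731, 0.0166]
tcp_rot: [3.141, 0.786, 1.136]
contact_force: [-0.5, 0.3, -6.2]
opening: 0.0561
grasp_force: 55.0
```

>>> {"api": "apply_moves", "payload": {
  "rows": [0,0,0,0.7,0,0.7,0.8,0,0,0,0,0,0,0.8]
}}

```text
t: 9.55
eef_pos: [0.5283, -0.1731, 0.0154]
tcp_rot: [3.141, 0.786, 1.137]
contact_force: [-0.2, 0.0, -5.6]
opening: 0.0558
grasp_force: 55.0
```

>>> {"api": "apply_moves", "payload": {
  "rows": [0,0,0,0.7,0,0.7,0.8,0,0,0,0,0,0,0.8]
}}

```text
t: 9.75
eef_pos: [0.5282, -0.1731, 0.0143]
tcp_rot: [-3.141, 0.786, 1.137]
contact_force: [-0.0, 0.5, -6.0]
opening: 0.0556
grasp_force: 55.0
```

>>> {"api": "apply_moves", "payload": {
  "rows": [0,0,0,0.7,0,0.7,0.8,0,0,0,0,0,0,0.8]
}}

```text
t: 9.95
eef_pos: [0.5282, -0.1732, 0.0132]
tcp_rot: [-3.141, 0.786, 1.137]
contact_force: [-1.0, 0.0, -4.7]
opening: 0.0559
grasp_force: 55.0
```

>>> {"api": "apply_moves", "payload": {
  "rows": [0,0,0,0.7,0,0.7,0.8,0,0,0,0,0,0,0.8]
}}

```text
t: 10.15
eef_pos: [0.5282, -0.1731, 0.0123]
tcp_rot: [-3.141, 0.786, 1.137]
contact_force: [-0.7, 0.7, -5.4]
opening: 0.0557
grasp_force: 55.0
```

>>> {"api": "apply_moves", "payload": {
  "rows": [0,0,0,0.7,0,0.7,0.8,0,0,0,0,0,0,0.8]
}}

```text
t: 10.35
eef_pos: [0.5282, -0.1732, 0.0122]
tcp_rot: [3.141, 0.787, 1.136]
contact_force: [0.2, 1.7, -0.2]
opening: 0.0555
grasp_force: 55.0
```

>>> {"api": "apply_moves", "payload": {
  "rows": [0,0,0,0.7,0,0.7,0.8,0,0,0,0,0,0,0.8]
}}

```text
t: 10.55
eef_pos: [0.5283, -0.1732, 0.0122]
tcp_rot: [3.14, 0.788, 1.136]
contact_force: [0.6, 4.8, 6.4]
opening: 0.0556
grasp_force: 55.0
```

>>> {"api": "apply_moves", "payload": {
  "rows": [0,0,0,-0.5,0,-0.5,0.8,0,0,0,0,0,0,0,0,0,0,0,0,0,0,0,0,0,0,0,0,0,0,0,0,0,0,0,0]
}}

```text
t: 11.05
eef_pos: [0.5282, -0.1735, 0.0111]
tcp_rot: [-3.141, 0.786, 1.137]
contact_force: [-0.8, -0.4, -0.4]
opening: 0.0844
grasp_force: 0.0
```

>>> {"api": "apply_moves", "payload": {
  "rows": [0,0,0,0,0,-10,0,0,0,0,0,0,-30,0,0,0,0,0,0,-50,0,0,0,0,0,0,-50,0,0,0.14,0,0,0,0,0,0,0.143,0,0,0,0,0,0,0.143,0,0,0,0,0,0,0.143,0,0,0,0,0]
}}

```text
t: 11.85
eef_pos: [0.5711, -0.0823, 0.1119]
tcp_rot: [3.138, 0.211, 1.139]
contact_force: [-0.4, -0.3, -0.4]
opening: 0.0939
grasp_force: 0.0
```

>>> {"api": "apply_moves", "payload": {
  "rows": [0,0.143,0,0,0,0,0,0,0.143,0,0,0,0,0,0,0.143,0,0,0,0,0,0,0.143,0,0,0,0,0,0,0.143,0,0,0,0,0,0,0.143,0,0,0,0,0,0,0.143,0,0,0,0,0,0,0,0,0,0,0]
}}

```text
schema error: expected a multiple of 7 numbers
```

```bash
python3 - <<'E'
from h import *
s=sense(); print(s['t'],s['joint_pos'],s['eef_pos'],s['tcp_rot'],s['opening'])
G=np.array([.534,-.161,.028]); _,R=rel(G); print(rel(G+R[:,2]*(.019-.09))[0],rel(G+R[:,2]*.019)[0])
E
```

```text
11.85 [-0.12749667  0.39024975  1.59704066 -0.21523701  1.22276759  0.38503409] [ 0.57111468 -0.08225496  0.11188239] [3.1382303  0.21098002 1.13851216] 0.09392924126318707
[-67.6  -1.   29.2] [-67.6  -1.  119.2]
```

>>> {"api": "apply_moves", "payload": {
  "rows": [0,0.143,0,0,0,0,0,0,0.143,0,0,0,0,0,0,0.143,0,0,0,0,0,0,0.143,0,0,0,0,0,0,0.143,0,0,0,0,0,0,0.143,0,0,0,0,0,0,0.143,0,0,0,0,0,0,0,0,0,0,0,0]
}}

```text
t: 12.65
eef_pos: [0.5685, -0.086, 0.1075]
tcp_rot: [-3.134, -0.785, 1.126]
contact_force: [-0.7, 0.4, -0.4]
opening: 0.0942
grasp_force: 0.0
```

```bash
python3 - <<'E'
from h import *
s=sense(); print(s['t'],s['joint_pos'],s['eef_pos'],s['tcp_rot'],s['opening'])
G=np.array([.534,-.161,.028]); _,R=rel(G); print(rel(G+R[:,2]*(.019-.09))[0],rel(G+R[:,2]*.019)[0])
E
```

```text
12.65 [-0.76272925  0.45668068  1.81764417  0.77205951  1.2838777  -0.71124861] [ 0.56849277 -0.08603481  0.10748999] [-3.13361647 -0.78537774  1.12620324] 0.09424260578522323
[-114.6    1.1  -73.1] [-114.6    1.1   16.9]
```

>>> {"api": "apply_moves", "payload": {
  "rows": [0,0,0,-10,0,-33,0,0,0,0,-35,0,-20,0,0,0,0,-35,0,-20,0,0,0,0,-35,0,0,0,0,0,0,0,0,0,0,0,0,0,0,0,0,0]
}}

```text
t: 13.25
eef_pos: [0.5145, -0.203, 0.0814]
tcp_rot: [-3.141, -0.784, 1.137]
contact_force: [0.2, -1.0, 0.4]
opening: 0.0944
grasp_force: 0.0
```

```bash
python3 - <<'E'
from h import *
s=sense(); print(s['t'],s['joint_pos'],s['eef_pos'],s['tcp_rot'],s['opening'])
G=np.array([.534,-.161,.028]); _,R=rel(G); print(rel(G+R[:,2]*(.019))[0])
im,d=get_image('wrist'); save('pics/w3.png',im)
E
```

```text
13.25 [-0.96407753  0.53422184  1.74892298  0.66888849  1.37748648 -0.84304017] [ 0.51454284 -0.20303437  0.08135865] [-3.14105409 -0.78378537  1.13748967] 0.09442110733152621
[-4.9  0.  89.5]
```

View pics/w3.png

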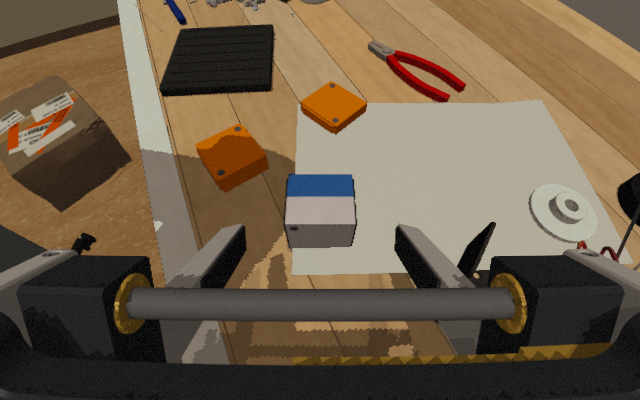

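The pair stands on its end at (320,212), with the nest facing the gripper and the cover beyond. Next come the grip and the second tip.

>>> {"api": "apply_moves", "payload": {
  "rows": [0,0,0,-5,0,20,0,0,0,0,0,0,30,0,0,0,0,0,0,25,0,0,0,0,0,0,14,0,0,0,0,0,0,0,0,0,0,0,0,0,0,0]
}}

```text
t: 13.9
eef_pos: [0.5395, -0.1499, 0.0149]
tcp_rot: [3.14, -0.784, 1.139]
contact_force: [0.1, -0.2, 0.2]
opening: 0.0937
grasp_force: 0.0
```

```bash
python3 - <<'E'
from h import *
G=np.array([.534,-.161,.028]); _,R=rel(G); print(rel(G+R[:,2]*(.019))[0])
E
```

```text
[ 0.5 -0.4  0.9]
```

>>> {"api": "apply_moves", "payload": {
  "rows": [0,0,0,0,0,0.8,0.5,0,0,0,0,0,0,0.8,0,0,0,0,0,0,0.8,0,0,0,0,0,0,0.8,0,0,0,0,0,0,0.8,0,0,0,0,0,0,0.8,0,0,0,0,0,0,0.8],
  "newtons": 55
}}

```text
t: 14.6
eef_pos: [0.5391, -0.1499, 0.0135]
tcp_rot: [3.141, -0.784, 1.137]
contact_force: [-1.7, -1.6, 3.0]
opening: 0.0555
grasp_force: 55.0
```

>>> {"api": "apply_moves", "payload": {
  "rows": [0,0,0,5,0,-5,0.8,0,0,0,15,0,-15,0.8,0,0,0,15,0,-15,0.8,0,-0.1,0,0,0,0,0.8,0,-0.131,0,0,0,0,0.8,0,-0.131,0,0,0,0,0.8,0,-0.131,0,0,0,0,0.8,0,-0.131,0,0,0,0,0.8]
}}

```text
t: 15.4
eef_pos: [0.5383, -0.1495, 0.0634]
tcp_rot: [-3.141, -0.155, 1.136]
contact_force: [-0.5, 0.3, -6.5]
opening: 0.0556
grasp_force: 55.0
```

>>> {"api": "apply_moves", "payload": {
  "rows": [0,-0.131,0,0,0,0,0.8,0,-0.131,0,0,0,0,0.8,0,-0.131,0,0,0,0,0.8,0,-0.131,0,0,0,0,0.8,0,-0.131,0,0,0,0,0.8,0,-0.131,0,0,0,0,0.8,0,-0.131,0,0,0,0,0.8,0,-0.03,0,0,0,0,0.8]
}}

```text
t: 16.2
eef_pos: [0.5389, -0.146, 0.059]
tcp_rot: [-3.134, 0.787, 1.145]
contact_force: [0.3, 0.9, -6.6]
opening: 0.0556
grasp_force: 55.0
```

>>> {"api": "apply_moves", "payload": {
  "rows": [0,0,0,0,0,0,0.8,0,0,0,0,0,0,0.8]
}}

```text
t: 16.4
eef_pos: [0.5388, -0.1499, 0.063]
tcp_rot: [-3.141, 0.785, 1.136]
contact_force: [0.7, -0.7, -4.6]
opening: 0.0557
grasp_force: 55.0
```

>>> {"api": "apply_moves", "payload": {
  "rows": [0,0,0,10,0,10,0.8,0,0,0,12,0,12,0.8,0,0,0,10,0,10,0.8,0,0,0,3,0,3,0.8,0,0,0,0,0,0,0.8,0,0,0,0.7,0,0.7,0.8,0,0,0,0,0,0,0.8]
}}

```text
t: 17.1
eef_pos: [0.5396, -0.1496, 0.0127]
tcp_rot: [3.141, 0.787, 1.136]
contact_force: [-0.2, 0.0, -4.7]
opening: 0.0557
grasp_force: 55.0
```

>>> {"api": "apply_moves", "payload": {
  "rows": [0,0,0,0.7,0,0.7,0.8,0,0,0,0,0,0,0.8]
}}

```text
t: 17.3
eef_pos: [0.5393, -0.1495, 0.0117]
tcp_rot: [3.141, 0.787, 1.136]
contact_force: [0.5, -0.4, -5.1]
opening: 0.056
grasp_force: 55.0
```

>>> {"api": "apply_moves", "payload": {
  "rows": [0,0,0,0.7,0,0.7,0.8,0,0,0,0,0,0,0.8]
}}

```text
t: 17.5
eef_pos: [0.5392, -0.1496, 0.0105]
tcp_rot: [3.142, 0.787, 1.137]
contact_force: [0.1, 0.1, -6.0]
opening: 0.0556
grasp_force: 55.0
```

>>> {"api": "apply_moves", "payload": {
  "rows": [0,0,0,0.7,0,0.7,0.8,0,0,0,0,0,0,0.8]
}}

```text
t: 17.7
eef_pos: [0.5392, -0.1496, 0.0102]
tcp_rot: [3.141, 0.788, 1.136]
contact_force: [-1.1, 2.5, -1.3]
opening: 0.0556
grasp_force: 55.0
```

>>> {"api": "apply_moves", "payload": {
  "rows": [0,0,0,0.7,0,0.7,0.8,0,0,0,0,0,0,0.8]
}}

```text
t: 17.9
eef_pos: [0.5392, -0.1497, 0.0102]
tcp_rot: [3.14, 0.789, 1.136]
contact_force: [-1.0, 4.5, 3.8]
opening: 0.0558
grasp_force: 55.0
```

>>> {"api": "apply_moves", "payload": {
  "rows": [0,0,0,-0.5,0,-0.5,0.8,0,0,0,0,0,0,0,0,0,0,0,0,0,0,0,0,0,0,0,0,0,0,0,0,0,0,0,0]
}}

```text
t: 18.4
eef_pos: [0.5391, -0.15, 0.0091]
tcp_rot: [-3.141, 0.787, 1.137]
contact_force: [-0.0, 1.1, -0.3]
opening: 0.0844
grasp_force: 0.0
```

>>> {"api": "apply_moves", "payload": {
  "rows": [0,0,0,0,0,-10,0,0,0,0,0,0,-30,0,0,0,0,0,0,-50,0,0,0,0,0,0,-40,0,0,0.131,0,0,0,0,0,0,0.131,0,0,0,0,0,0,0.131,0,0,0,0,0]
}}

```text
t: 19.1
eef_pos: [0.5793, -0.0646, 0.1022]
tcp_rot: [3.139, 0.388, 1.139]
contact_force: [-0.3, -0.5, -0.9]
opening: 0.094
grasp_force: 0.0
```

>>> {"api": "apply_moves", "payload": {
  "rows": [0,0.131,0,0,0,0,0,0,0.131,0,0,0,0,0,0,0.131,0,0,0,0,0,0,0,0,-50,0,0,0,0,0,0,-40,0,0,0,0,0,0,0,0,0,0]
}}

```text
t: 19.7
eef_pos: [0.5381, -0.1517, 0.1018]
tcp_rot: [3.141, 0.003, 1.133]
contact_force: [0.8, 0.1, 0.0]
opening: 0.0942
grasp_force: 0.0
```

```bash
python3 - <<'E'
from h import *
s=sense(); print(s['t'],s['joint_pos'],s['eef_pos'],s['tcp_rot'],s['opening'])
print(rel([.545,-.1376,.0245]))
cal=K('wrist'); im,d=get_image('wrist'); save('pics/w4.png',im); X=pts('wrist',d,cal)
m=(abs(X[...,2]-.047)<.006)&(np.hypot(X[...,0]-.545,X[...,1]+.1376)<.05)
c=max(cv2.findContours(m.astype(np.uint8)*255,0,2)[0],key=cv2.contourArea)
P=plane('wrist',c[:,0,:],.046,cal); print(cv2.minAreaRect((P[:,:2]*1000).astype(np.float32)),cv2.boundingRect(c))
E
```

```text
19.7 [-0.39696703  0.32987889  1.69907308 -0.00350817  1.11265346  0.04269363] [ 0.53813515 -0.15167841  0.10179327] [3.14147357 0.00314415 1.1326871 ] 0.09422377035910556
(array([15.9,  0.2, 77.2]), array([[ 4.24225927e-01,  9.05555553e-01, -1.22599982e-03],
       [ 9.05550925e-01, -4.24227682e-01, -2.89771367e-03],
       [-3.14414377e-03,  1.19080000e-04, -9.99995050e-01]]))
((545.3360595703125, -136.6678924560547), (56.21417999267578, 55.785423278808594), 64.87966918945312) (284, 156, 72, 70)
```

View pics/w4.png

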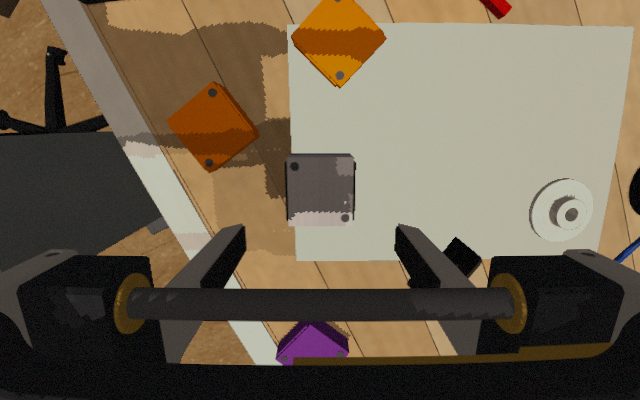

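The nest is now on top at (320,190), measured at (0.545, -0.137). I grip the nest alone from above.

>>> {"api": "apply_moves", "payload": {
  "rows": [0,0,0,16.5,0,0,0,0,0,0,0,0,35,0,0,0,0,0,0,30,0,0,0,0,0,0,11,0,0,0,0,0,0,0,0,0,0,0,0,0,0,0]
}}

```text
t: 20.35
eef_pos: [0.5482, -0.132, 0.0258]
tcp_rot: [3.14, 0.001, 1.138]
contact_force: [0.8, 0.3, 1.0]
opening: 0.0944
grasp_force: 0.0
```

```bash
python3 - <<'E'
from h import *
s=sense(); print(s['eef_pos'],s['tcp_rot'],rel([.545,-.137,.0245])[0])
E
```

```text
[ 0.54822964 -0.13195836  0.02578323] [3.14035330e+00 5.84288074e-04 1.13835431e+00] [-5.9 -0.8  1.3]
```

>>> {"api": "apply_moves", "payload": {
  "rows": [0,0,0,-5.5,0,1,0.3,0,0,0,0,0,0,0.8,0,0,0,0,0,0,0.8,0,0,0,0,0,0,0.8,0,0,0,0,0,0,0.8,0,0,0,0,0,0,0.8,0,0,0,0,0,0,0.8],
  "newtons": 40
}}

```text
t: 21.05
eef_pos: [0.5447, -0.138, 0.0243]
tcp_rot: [3.141, 0.001, 1.137]
contact_force: [-0.6, -0.4, 2.5]
opening: 0.0558
grasp_force: 40.0
```

>>> {"api": "apply_moves", "payload": {
  "rows": [0,0,0,0,0,-2,0.8,0,0,0,0,0,-5,0.8,0,0,0,0,0,-8,0.8,0,0,0,0,0,-15,0.8,0,0,0,0,0,-30,0.8,0,0,0,0,0,-40,0.8,0,0,0,0,0,0,0.8]
}}

```text
t: 21.75
eef_pos: [0.5486, -0.1392, 0.1298]
tcp_rot: [3.13, 0.0, 1.137]
contact_force: [1.5, -0.9, -1.5]
opening: 0.0556
grasp_force: 40.0
```

```bash
python3 - <<'E'
from h import *
s=sense(); print(s['t'],s['eef_pos'],s['tcp_rot'],s['contact_force'],rel([.518,.130,.12])[0])
im,d=get_image('scene'); im2,_=get_image('top')
save('pics/s3.png',np.vstack([cv2.resize(im[150:350,200:500],(600,400)),cv2.resize(im2[180:280,230:455],(600,200))]))
E
```

```text
21.75 [ 0.54863588 -0.13917233  0.12983946] [3.12992389e+00 4.78145951e-05 1.13686022e+00] [ 1.46324472 -0.87128083 -1.50538108] [ 231.3 -141.1    8.2]
```

View pics/s3.png

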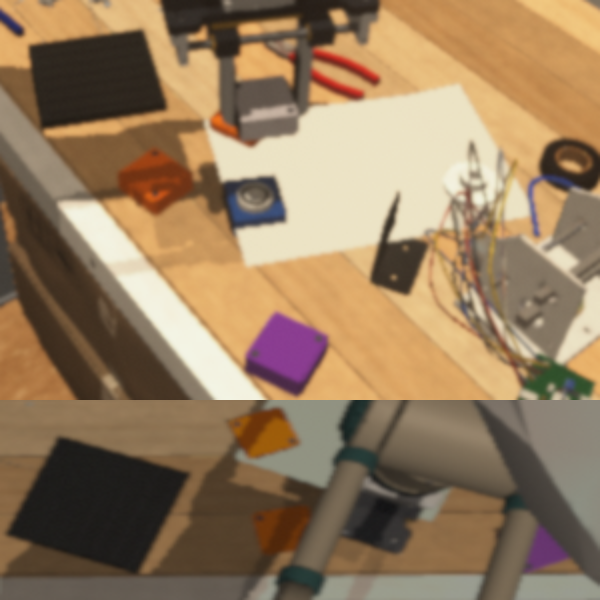

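The bearing lies in the cover at (258,195) of the upper panel, and the nest is clear and held. I carry it to the mat.

>>> {"api": "apply_moves", "payload": {
  "rows": [0,0,0,20,-12,0,0.8,0,0,0,38,-23,0,0.8,0,0,0,38,-23,0,0.8,0,0,0,38,-23,0,0.8,0,0,0,38,-23,0,0.8,0,0,0,38,-23,0,0.8,0,0,0,21,-14,0,0.8,0,0,0,0,0,0,0.8]
}}

```text
t: 22.65
eef_pos: [0.5114, 0.1341, 0.1219]
tcp_rot: [-3.137, 0.002, 1.141]
contact_force: [-0.1, 0.1, -3.4]
opening: 0.0555
grasp_force: 40.0
```

>>> {"api": "apply_moves", "payload": {
  "rows": [0,0,0,0,0,0,0.8,0,0,0,0,0,30,0.8,0,0,0,0,0,30,0.8,0,0,0,0,0,22,0.8,0,0,0,0,0,0,0.8,0,0,0,0,0,0,0.8]
}}

```text
t: 23.25
eef_pos: [0.5139, 0.1299, 0.0416]
tcp_rot: [-3.141, 0.002, 1.135]
contact_force: [0.3, -0.6, -1.8]
opening: 0.0559
grasp_force: 40.0
```

>>> {"api": "apply_moves", "payload": {
  "rows": [0,0,0,0,0,15,0.8,0,0,0,0,0,7,0.8,0,0,0,0,0,0,0.8,0,0,0,0,0,1,0.8,0,0,0,0,0,0,0.8]
}}

```text
t: 23.75
eef_pos: [0.5144, 0.131, 0.0195]
tcp_rot: [3.14, 0.0, 1.137]
contact_force: [0.1, -0.5, -2.4]
opening: 0.0556
grasp_force: 40.0
```

>>> {"api": "apply_moves", "payload": {
  "rows": [0,0,0,0,0,1,0.8,0,0,0,0,0,0,0.8]
}}

```text
t: 23.95
eef_pos: [0.514, 0.1311, 0.0181]
tcp_rot: [3.141, 0.001, 1.137]
contact_force: [-1.0, 0.2, -2.4]
opening: 0.0556
grasp_force: 40.0
```

>>> {"api": "apply_moves", "payload": {
  "rows": [0,0,0,0,0,1,0.8,0,0,0,0,0,0,0.8]
}}

```text
t: 24.15
eef_pos: [0.5138, 0.131, 0.0168]
tcp_rot: [-3.141, 0.001, 1.137]
contact_force: [0.9, 0.0, -3.3]
opening: 0.0561
grasp_force: 40.0
```

>>> {"api": "apply_moves", "payload": {
  "rows": [0,0,0,0,0,0.8,0.8,0,0,0,0,0,0,0.8]
}}

```text
t: 24.35
eef_pos: [0.5139, 0.1311, 0.0163]
tcp_rot: [3.141, 0.001, 1.137]
contact_force: [-0.1, 0.3, 0.2]
opening: 0.0556
grasp_force: 40.0
```

>>> {"api": "apply_moves", "payload": {
  "rows": [0,0,0,0,0,0.6,0.8,0,0,0,0,0,0,0.8]
}}

```text
t: 24.55
eef_pos: [0.5139, 0.1311, 0.0163]
tcp_rot: [3.141, 0.001, 1.137]
contact_force: [-1.9, 0.2, 5.9]
opening: 0.0556
grasp_force: 40.0
```

Contact with the mat. Release and retreat.

>>> {"api": "apply_moves", "payload": {
  "rows": [0,0,0,0,0,-0.5,0.8,0,0,0,0,0,0,0,0,0,0,0,0,0,0,0,0,0,0,0,0,0,0,0,0,0,0,0,0,0,0,0,0,0,-10,0,0,0,0,0,0,-40,0,0,0,0,0,0,-40,0]
}}

```text
t: 25.35
eef_pos: [0.5131, 0.131, 0.1068]
tcp_rot: [-3.14, 0.002, 1.137]
contact_force: [0.3, 1.0, -0.1]
opening: 0.0938
grasp_force: 0.0
```

>>> {"api": "apply_moves", "payload": {
  "rows": [0,0,0,0,0,-40,0,0,0,0,0,0,-40,0,0,0,0,0,0,0,0,0,0,0,0,0,0,0,0,0,0,0,0,0,0]
}}

```text
t: 25.85
eef_pos: [0.5128, 0.131, 0.1849]
tcp_rot: [-3.14, 0.002, 1.137]
contact_force: [-1.1, 0.6, -0.6]
opening: 0.0939
grasp_force: 0.0
```

```bash
python3 - <<'E'
from h import *
im,d=get_image('scene'); im2,_=get_image('wrist')
save('pics/s4.png',np.vstack([cv2.resize(im[130:330,180:480],(600,400)),cv2.resize(im2[0:250],(512,200))[:, :512] if 0 else cv2.copyMakeBorder(cv2.resize(im2[0:250],(512,200)),0,0,0,88,0)]))
s=sense(); print(s['t'],s['eef_pos'],s['qvel'].round(3))
E
```

```text
25.95 [0.51270168 0.13100281 0.18432045] [ 0.     0.004 -0.007 -0.002  0.001 -0.001]
```

View pics/s4.png

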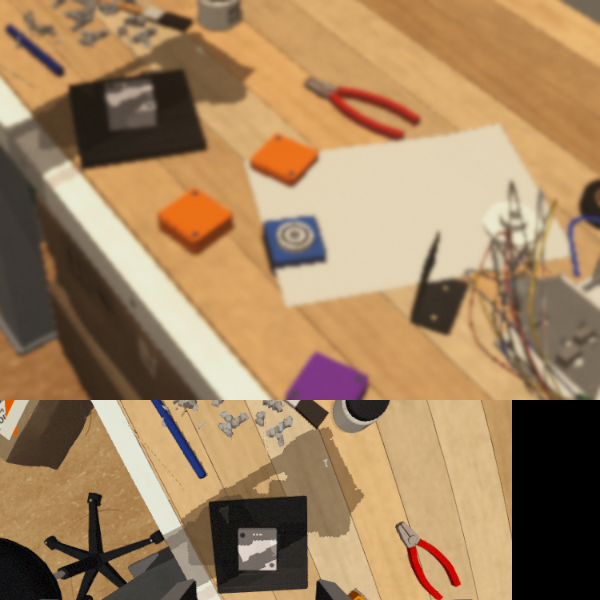

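The nest lies mouth down on the mat at (130,105), and the bearing lies in the blue cover at (295,237). The side cutters are still where they were.

```bash
python3 -c "
from cell import *
print(job_done())"
```

```text
the job is handed in; nothing more can be done
None
```

The closed pair was turned over in two 90° tips, the nest now lies mouth down on the mat, and the bearing lies in the blue cover on the bench; I handed the job in at about 26 s and have no verdict back.

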